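# Feel the slide's locking pin into its hidden hole

### The arm

A 6-joint arm with a two-finger parallel gripper is mounted at the origin on the work surface. World frame = base frame: x ahead of the robot, y to its left, z up, the work surface at z = 0. Lengths are in m, angles in rad, forces in N, time in s.
With the tool pointing down it reaches from about 0.325 to 1 m from the base axis. Payload 5.1 kg.
Tool frame: the origin (TCP) lies at the very end of the fingers, on their centre line; the grasp point (between the pads) lies env.tcp_to_grasp behind it (env.tcp_to_grasp is the distance from the TCP to the grasp point, in m); z points along the fingers, y is the line along which they close (so a half turn about z gives the same grasp; the last joint's range is limited). The gripper opens to 85 mm and grips with 20 to 120 N. Pads are 22 mm wide; open, the fingers measure 114 mm over their backs; the gripper's body (76 mm by 85 mm) begins 54 mm behind the grasp point. The pads swing forward as they close: fully open they stand 13 mm farther back than shut.
Start: joints at [1.22, 0.124, 1.65, -0, 1.367, -0.083], TCP at [0.172, 0.627, 0.207] pointing down, gripper open.
Joint ranges: [-2.61, 2.61], [-1.02, 2.33], [0.03, 2.71], [-1.35, 4.49], [0.32, 2.68], [-2.91, 2.91]. Speed limits (rad/s): [2.57, 2.57, 3.14, 3.14, 3.14, 3.14].

### API

Orientations are given as a unit quaternion [w, x, y, z].
In Python, from workcell import sensors, eyes, hand_in, env gives the robot as it stands.
- The arm moves only by the tool send_rows, never from a script. Its argument "steps" is a list of rows, each a list of 3 entries, a list of its own where there are three numbers: the shift along the tool's x, y, z in mm, then the turn about the tool's z in rad, then the closure, from -1 (fully open) to 1 (shut). In form: [[[x, y, z], twist, jaw], ...]. A call has 1 to 20 rows; each row is the pose to reach, as a shift and turn from the pose commanded when the call began, along the tool's axes at that moment; what a row does not reach only later rows make up. A row lasts 1/12 s, in which the tool goes at most 41.7 mm and 7.16 degrees, less where a joint would pass 70% of its speed; a pose out of reach is approached as far as the arm can. A call with a gripper value outside its range is refused whole. The fingers move at their own pace and stop on an object; "newtons" is the grip in N (left out, the last holds). Time passes only in rows, so rows that repeat a pose let the fingers close. It gives the time, the measured TCP pose, the force, the opening and the grip force at its end, in the units of the state.
- sensors.observe(): the state, without advancing time (a new reading comes with each control period).
- eyes.snapshot(name): name is "scene" or "top" or "wrist"; returns a dict with "img" (400x640x3 uint8, red, green, blue), "fx", "fy", "cx", "cy" (pixels), "k1" (the pictures are not rectified: a ray, as slopes to the right and down, at radius r is drawn at 1 + k1 r^2 times it, then the intrinsics apply), "rvec" (rotation vector, rad) and "tvec" (3), from world to camera coordinates, as OpenCV has them; the wrist camera has in their place "mount" (4x4, takes a point from camera to tool coordinates, whose origin is the TCP and whose axes are the flange's). Camera axes: x right, y down, z forward; pixel columns grow to the right and rows downward; lengths in m; the calibration is good to about 2 mm. A picture is of the moment at which its call begins: read the wrist's pose just before it. There is no depth.
- hand_in(): hands the job in; it is judged then, once.
The state is a dict: "t": time; "q": joint angles; "qd": joint speeds; "joint_efforts": joint torques, N m; "ee_pos": TCP position; "orientation": TCP orientation; "contact_force": force on the tool from outside, world axes, zero at the start; "wrist_torque": the same for the moment, N m; "gripper_width": finger opening in m; "grasp_force": force on a finger pad.
Only numpy, scipy, OpenCV 4.12 (cv2) and the standard library are available. Lean on these libraries where they do the work, as an engineer would, in place of code of your own. Each camera call takes 0.05 s, during which the arm holds its last target. There are 200 camera calls.

### The job

Take the red-handled locking pin out of the wooden tool block and put it, tip down, through the slot in the steel cover of the green slide housing. The hole it belongs in is out of sight behind the cover and its black dust shutters, in the lock strip somewhere along the slot: feel for it by sliding the tip lightly along the strip until it drops in, never pushing harder than 30 N. Guide the pin gently fully home, with its brass collar flat on the cover, let go of it and leave the hammer, the bowl and the jar where they are.

Things in the scene. Friction and masses are not known exactly. Their poses are not given: they have to be found in the camera images.
- housing: Fixed green steel box, 100 mm (its x) by 220 mm (its y) by 65 mm high, origin at the centre of its underside on the bench, z up. Its top is a 10 mm thick bare steel cover plate with one slot.
- slot (a point): Centre of the slot, at the level of the cover's top face, 65 mm above the bench. The slot is 16 mm wide and 88 mm long, along the housing's y (same axes), closed from below by two light black spring shutters that swing down when the pin is pushed through (about 1 N). The hidden hole lies on the slot's centre line; its place along it changes each time, up to 32 mm to either side of the slot's centre.
- strip_level (a point): Point straight below the slot's centre on the top of the flat hidden lock strip, 28 mm under the cover's top face. The strip runs under the whole slot and has one round through hole, 16 mm across, with free room below. It is sprung: it gives from about 3 N of push, sinks 1 mm per further 1 N, up to 8 mm, then is solid. It does not move sideways.
- handle (a point): Centre of the locking pin's red handle, the place to grip: a flat-sided block 44 mm long (pin's x), 14 mm wide (pin's y), 30 mm high. The pin's z points from the tip up to the handle. A neck 10 mm thick and 11 mm long joins it to a brass collar, 26 mm across and 5 mm thick, whose underside is 31 mm below this point. The pin weighs about 0.14 kg; it may be turned any way round when home.
- tip (a point): Very tip of the locking pin, 79 mm below the handle's centre and 48 mm below the collar's underside; same axes. The shank is round, 12 mm across; its last 8 mm taper to 8 mm across at the tip. Home: collar on the cover, so the tip is 48 mm below the cover's top face, 20 mm below the top of the lock strip.
- rack: Fixed wooden tool block, 80 mm (its x) by 130 mm (its y) by 60 mm high, origin at the centre of its underside. The pin stands upright in its middle hole (14.5 mm across, loose fit) with its collar on the block's top and must be lifted straight up by 50 mm to come free. The two smaller holes are empty.
- hammer: Bystander: loose hammer lying on the bench, handle towards the robot, origin about the middle of its length at bench level; 260 mm long, head 78 mm wide. Leave it.
- bowl: Bystander: loose small copper bowl, 100 mm across, 50 mm high, origin at the centre of its underside. Leave it.
- jar: Bystander: loose closed amber jar, 60 mm across, 85 mm high, origin at the centre of its underside. Leave it.
There are look-alikes about, which are no part of the job. What is shaped like the part that bears handle but pink or purple is not meant.

How it is judged:
By the outcome, as a careful person would: the job done as asked, in the order asked, and still so for the second after the job is handed in, with the robot touching nothing.
It also fails if it takes over 67 s, if anything falls off the work surface, if the arm or the gripper's body presses on something with over 40 N, if the wrist force passes 120 N, or if a joint passes its speed limit or range.

## Working session

There is one attempt and no reset: what is moved stays moved. The work goes in short steps, Python scripts to look and compute and a tool call to move; the robot and the scene stay as the last step left them, time stands still between calls to the robot, and variables do not carry over. Pictures are saved under pics/ and viewed, at most 10 in all, crops included, and the job is handed in when it is done.

Besides the shell and the picture viewer there is one more tool, called after "Request:" by a JSON object that holds its "api" and its "payload". send_rows: Moves the arm, as the interface text tells. Its arguments: {"type":"object","properties":{"steps":{"type":"array","items":{"type":"array"}},"newtons":{"type":"number"}},"required":["steps"]}

```bash
mkdir -p pics; ls; python3 - <<'E'
from workcell import sensors, eyes, env
import cv2, numpy as np
print(sensors.observe(), env.tcp_to_grasp)
for n in ("scene","top"):
    s=eyes.snapshot(n); cv2.imwrite(f"pics/{n}0.png",s["img"][:,:,::-1])
    print({k:v for k,v in s.items() if k!="img"})
print(eyes.snapshot("wrist")["mount"])
E
```

```text
pics
{'t': 0.0, 'q': array([ 1.22040039e+00,  1.24512462e-01,  1.65168717e+00,  1.44077666e-05,
        1.36753084e+00, -8.25847016e-02]), 'qd': array([ 0.0001686 , -0.00026387, -0.00046703,  0.0014241 , -0.00016953,
        0.00045973]), 'joint_efforts': array([ 1.58501309e-03, -4.23608315e+01, -3.65459526e+01,  1.62449186e-05,
        6.96966905e-03, -7.77084210e-06]), 'ee_pos': array([0.17178546, 0.62618826, 0.20614055]), 'orientation': array([-2.36495030e-04,  1.33507176e-01,  9.91047270e-01, -1.04244536e-03]), 'contact_force': array([0.10506221, 0.13980012, 0.26757806]), 'wrist_torque': array([-0.01492694, -0.00187564, -0.02598251]), 'grasp_force': 0.0, 'gripper_width': 0.08553735221673188} 0.0187
{'fx': 492.5421092351344, 'fy': 492.5421092351344, 'cx': 314.0205883730021, 'cy': 197.3792947114806, 'k1': -0.11600467024090448, 'rvec': array([ 1.35091939,  1.98034868, -1.02311122]), 'tvec': array([ 0.15966686, -0.265557  ,  1.66516235])}
{'fx': 400.47105592411026, 'fy': 400.47105592411026, 'cx': 323.276774079281, 'cy': 198.76296985089897, 'k1': -0.048399651391671863, 'rvec': array([ 2.10926311, -2.15270504,  0.15182401]), 'tvec': array([0.0762382 , 0.61124112, 0.77845842])}
[[ 2.08247974e-04 -9.61370435e-01 -2.75257776e-01  6.90482331e-02]
 [ 9.99999959e-01  1.45963080e-04  2.46762787e-04  1.96470075e-04]
 [-1.97052975e-04 -2.75257816e-01  9.61370426e-01 -1.66648119e-01]
 [ 0.00000000e+00  0.00000000e+00  0.00000000e+00  1.00000000e+00]]
```

View pics/scene0.png

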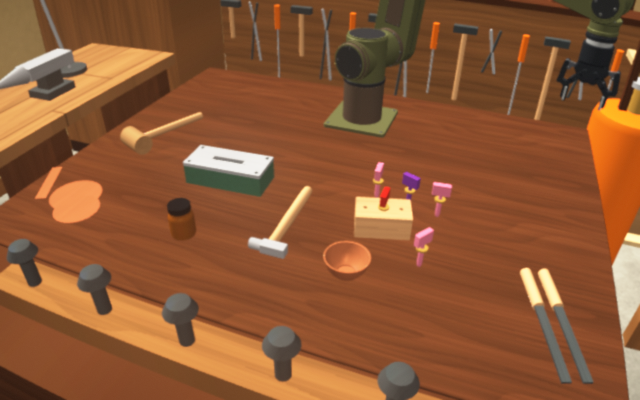

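View pics/top0.png

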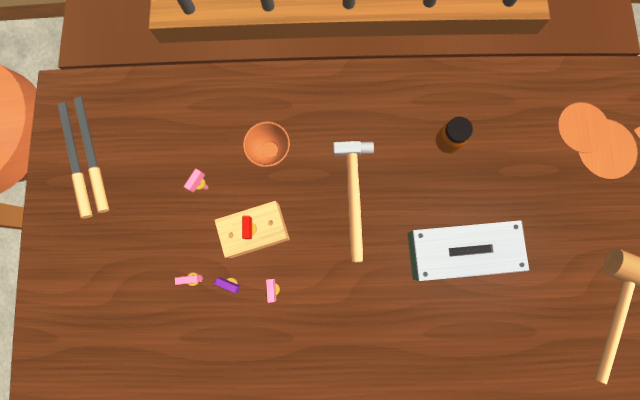

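The scene view shows the red pin in its block at (384,198) and the slot at (228,158). In the top view they are at (247,227) and (470,250). The pink and purple look-alikes stand around the block.

```bash
cat > h.py <<'E'
from workcell import sensors, eyes, env
import cv2, numpy as np
from scipy.spatial.transform import Rotation as R
def snap(n):
    st=sensors.observe(); s=eyes.snapshot(n)
    if n=="wrist":
        T=np.eye(4); q=st["orientation"]; T[:3,:3]=R.from_quat([q[1],q[2],q[3],q[0]]).as_matrix(); T[:3,3]=st["ee_pos"]
        C=T@s["mount"]; s["Rc"]=C[:3,:3]; s["o"]=C[:3,3]
    else:
        Rm=cv2.Rodrigues(s["rvec"])[0]; s["Rc"]=Rm.T; s["o"]=-Rm.T@s["tvec"]
    return s
def ray(s,uv):
    uv=np.atleast_2d(uv).astype(float)
    d=(uv-[s["cx"],s["cy"]])/[s["fx"],s["fy"]]; u=d.copy()
    for _ in range(20): u=d/(1+s["k1"]*(u**2).sum(1,keepdims=True))
    return np.c_[u,np.ones(len(u))]@s["Rc"].T
def plane(s,uv,z):
    r=ray(s,uv); return s["o"]+r*((z-s["o"][2])/r[:,2:])
def tri(s1,p1,s2,p2):
    A=0;b=0;L=[]
    for s,p in((s1,p1),(s2,p2)):
        d=ray(s,p)[0]; d/=np.linalg.norm(d); M=np.eye(3)-np.outer(d,d); A=A+M; b=b+M@s["o"]; L.append(M)
    X=np.linalg.solve(A,b); return X,[np.linalg.norm(M@(X-s["o"])) for M,s in zip(L,(s1,s2))]
def hsv(s): return cv2.cvtColor(s["img"],cv2.COLOR_RGB2HSV)
def blobs(m,amin=30):
    c,_=cv2.findContours(m.astype(np.uint8)*255,cv2.RETR_EXTERNAL,cv2.CHAIN_APPROX_NONE)
    return sorted([k for k in c if cv2.contourArea(k)>amin],key=cv2.contourArea,reverse=True)
def red(s):
    h=hsv(s); return ((h[...,0]<5)|(h[...,0]>176))&(h[...,1]>205)&(h[...,2]>110)
E
python3 - <<'E'
from h import *
S={n:snap(n) for n in("scene","top")}
P={}
for n,s in S.items():
    for c in blobs(red(s),25)[:4]: print(n,"red",cv2.contourArea(c),cv2.minAreaRect(c))
    h=hsv(s); w=(h[...,1]<40)&(h[...,2]>170)
    x0,x1,y0,y1=(170,290,130,200) if n=="scene" else (395,545,205,295)
    m=np.zeros_like(w); m[y0:y1,x0:x1]=w[y0:y1,x0:x1]
    c=blobs(m,300)[0]; print(n,"cover",cv2.contourArea(c)); r=cv2.approxPolyDP(cv2.convexHull(c),5,True)[:,0]; print(r.tolist())
    P[n]=r
    d=np.zeros_like(w); d[y0+8:y1-8,x0+8:x1-8]=(h[...,2]<100)[y0+8:y1-8,x0+8:x1-8]
    hull=np.zeros(w.shape,np.uint8); cv2.fillConvexPoly(hull,cv2.convexHull(c),1); hull=cv2.erode(hull,np.ones((7,7)))
    for k in blobs(d&(hull>0),15): print(n,"slot",cv2.contourArea(k),cv2.minAreaRect(k))
    for z in(.065,): print(plane(s,r,z).round(4).tolist())
E
```

```text
scene red 85.0 ((383.7500305175781, 195.74998474121094), (6.957010269165039, 19.28989028930664), 18.43494987487793)
scene cover 1519.0
[[184, 162], [200, 145], [272, 157], [259, 175]]
[[0.5539, -0.3287, 0.065], [0.4579, -0.3389, 0.065], [0.4435, -0.1217, 0.065], [0.5377, -0.1138, 0.065]]
top red 147.0 ((247.0, 227.5), (21.0, 8.0), 90.0)
top cover 5415.5
[[521, 221], [527, 270], [419, 280], [413, 230]]
top slot 255.5 ((469.6831970214844, 249.8316650390625), (7.363275527954102, 41.39354705810547), 84.2894058227539)
[[0.5561, -0.3341, 0.065], [0.4584, -0.3373, 0.065], [0.4445, -0.1214, 0.065], [0.543, -0.1147, 0.065]]
```

```bash
python3 - <<'E'
from h import *
a,b=snap("scene"),snap("top")
print("pin",tri(a,[383.75,195.75],b,[247,227.5]))
for p,q in zip([[184,162],[200,145],[272,157],[259,175]],[[521,221],[527,270],[419,280],[413,230]]): print(tri(a,p,b,q))
c=blobs(red(b),25)[0]; print(plane(b,cv2.boxPoints(cv2.minAreaRect(c)),.106).round(4).tolist())
print(plane(b,[469.7,249.8],.06))
st=sensors.observe(); q=st["orientation"]; print(R.from_quat([q[1],q[2],q[3],q[0]]).as_matrix().round(4))
for n,uv,z in (("hammer",[357,200],.02),("hammerhead",[354,148],.03),("bowl",[266,144],.05),("jar",[459,129],.085)): print(n,plane(b,uv,z))
E
```

```text
pin (array([0.55210685, 0.21239392, 0.09456352]), [np.float64(0.00022766347731355133), np.float64(0.0002276634773135948)])
(array([ 0.55494665, -0.33076988,  0.06624716]), [np.float64(0.002632172841861647), np.float64(0.0026321728418616246)])
(array([ 0.45865179, -0.33771677,  0.06536827]), [np.float64(0.0005768827920658279), np.float64(0.0005768827920659113)])
(array([ 0.44448792, -0.12123189,  0.06562937]), [np.float64(5.1829899210174394e-05), np.float64(5.182989921010522e-05)])
(array([ 0.54229191, -0.11277175,  0.06822723]), [np.float64(0.0012662559303915537), np.float64(0.0012662559303914939)])
[[0.5715, 0.2177, 0.106], [0.5712, 0.2023, 0.106], [0.5309, 0.2019, 0.106], [0.5312, 0.2173, 0.106]]
[[ 0.50118268 -0.22730549  0.06      ]]
[[-9.644e-01  2.646e-01 -2.000e-04]
 [ 2.646e-01  9.644e-01 -4.000e-04]
 [ 1.000e-04 -5.000e-04 -1.000e+00]]
hammer [[ 0.61310821 -0.00781542  0.02      ]]
hammerhead [[ 0.72526022 -0.00436406  0.03      ]]
bowl [[0.73281447 0.18300112 0.05      ]]
jar [[ 0.74465728 -0.21568568  0.085     ]]
```

Request:
{"api": "send_rows", "payload": {"steps": [[[-34, -21, -3], -0.05, -1], [[-68, -43, -5], -0.1, -1], [[-102, -64, -5], -0.15, -1], [[-136, -86, -5], -0.2, -1], [[-170, -107, -5], -0.268, -1], [[-204, -129, -5], -0.268, -1], [[-238, -150, -5], -0.268, -1], [[-272, -171, -5], -0.268, -1], [[-306, -193, -5], -0.268, -1], [[-340, -214, -5], -0.268, -1], [[-374, -236, -5], -0.268, -1], [[-408, -257, -5], -0.268, -1], [[-442, -279, -5], -0.268, -1], [[-476, -300, -5], -0.268, -1], [[-476, -300, -5], -0.268, -1], [[-476, -300, -5], -0.268, -1], [[-476, -300, -5], -0.268, -1], [[-476, -300, -5], -0.268, -1]]}}

```text
t: 1.85
ee_pos: [0.5509, 0.2124, 0.2124]
orientation: [-0.0, -0.001, 1.0, 0.0]
contact_force: [0.3, 0.2, 0.9]
gripper_width: 0.0855
grasp_force: 0.0
```

```bash
cat > w.py <<'E'
from h import *
import sys,pickle
s=snap("wrist"); pickle.dump(s,open(sys.argv[1]+".pkl","wb")); cv2.imwrite(f"pics/{sys.argv[1]}.png",s["img"][:,:,::-1])
st=sensors.observe(); q=st["orientation"]; print(st["ee_pos"],st["qd"].round(3),R.from_quat([q[1],q[2],q[3],q[0]]).as_matrix().round(4))
for c in blobs(red(s),100)[:3]: print(cv2.contourArea(c),cv2.minAreaRect(c))
E
python3 w.py w1
```

```text
[0.55084901 0.21264012 0.21241851] [ 0.006 -0.001 -0.    -0.002 -0.002 -0.001] [[-1.0e+00 -1.9e-03 -2.0e-04]
 [-1.9e-03  1.0e+00  2.0e-04]
 [ 2.0e-04  2.0e-04 -1.0e+00]]
386.0 ((322.5, 190.0), (46.0, 13.0), 90.0)
```

View pics/w1.png

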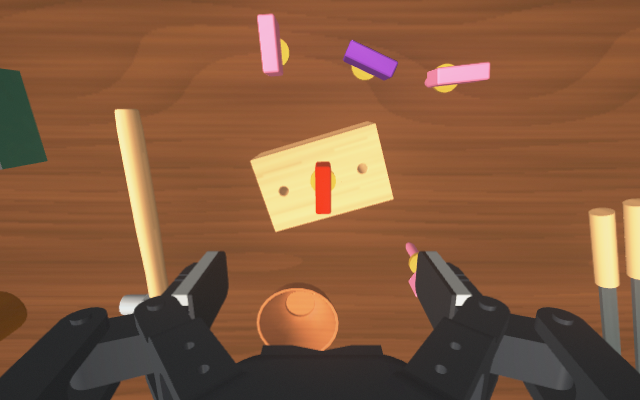

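The wrist view shows the red handle's top at about (323,190), nearly straight along the tool's x. The block lies turned around it, and the bowl is clear below.

Request:
{"api": "send_rows", "payload": {"steps": [[[0, 0, 30], 0, -1], [[0, 0, 60], 0, -1], [[0, 0, 60], 0, -1], [[0, 0, 60], 0, -1], [[0, 0, 60], 0, -1]]}}

```text
t: 2.32
ee_pos: [0.5519, 0.2125, 0.1539]
orientation: [0.001, -0.001, 1.0, 0.0]
contact_force: [-0.3, 0.4, -0.2]
gripper_width: 0.0854
grasp_force: 0.0
```

```bash
python3 w.py w2; python3 - <<'E'
from h import *
import pickle
S=[pickle.load(open(f"w{i}.pkl","rb")) for i in(1,2)]
B=[]
for s in S:
    h=hsv(s); m=red(s)&(h[...,2]>200)
    c=blobs(m,80)[0]; b=cv2.boxPoints(cv2.minAreaRect(c)); b=b[np.argsort(b[:,1])]; b=np.r_[b[:2][np.argsort(b[:2,0])],b[2:][np.argsort(b[2:,0])]]
    B.append(b); print(cv2.contourArea(c),b.round(1).tolist()); p=plane(s,b,.106); print(p.round(4).tolist(),p.mean(0))
for i in range(4): print(tri(S[0],B[0][i],S[1],B[1][i]))
print(tri(S[0],B[0].mean(0),S[1],B[1].mean(0)))
s=S[1];x,y=B[1].mean(0).astype(int)
cv2.imwrite("pics/c2.png",cv2.resize(s["img"][y-60:y+60,x-80:x+80,::-1],None,fx=4,fy=4,interpolation=0))
E
```

```text
[0.55258522 0.2124238  0.15478023] [-0.007 -0.008 -0.011 -0.    -0.002 -0.001] [[-1.0e+00 -1.1e-03  3.2e-03]
 [-1.1e-03  1.0e+00  9.0e-04]
 [-3.2e-03  9.0e-04 -1.0e+00]]
580.5 ((322.4999694824219, 207.99998474121094), (55.99999237060547, 16.999996185302734), 90.0)
386.0 [[316.0, 167.0], [329.0, 167.0], [316.0, 213.0], [329.0, 213.0]]
[[0.5304, 0.2078, 0.106], [0.5304, 0.2191, 0.106], [0.5725, 0.2076, 0.106], [0.5724, 0.2194, 0.106]] [0.55142094 0.21347906 0.106     ]
580.5 [[314.0, 180.0], [331.0, 180.0], [314.0, 236.0], [331.0, 236.0]]
[[0.5302, 0.2074, 0.106], [0.5301, 0.2191, 0.106], [0.5718, 0.2072, 0.106], [0.5718, 0.2195, 0.106]] [0.55095814 0.21330801 0.106     ]
(array([0.53106336, 0.20750172, 0.10207759]), [np.float64(0.00021195329849449656), np.float64(0.00021195329849444874)])
(array([0.53125823, 0.21923724, 0.10100455]), [np.float64(4.388902732440746e-05), np.float64(4.388902732442376e-05)])
(array([0.57498949, 0.20725891, 0.09830939]), [np.float64(0.0002589158632642886), np.float64(0.00025891586326425687)])
(array([0.57508667, 0.21971742, 0.09799563]), [np.float64(9.304567085840732e-05), np.float64(9.304567085844303e-05)])
(array([0.55322956, 0.21343042, 0.09713171]), [np.float64(8.377299549600419e-05), np.float64(8.377299549604952e-05)])
```

View pics/c2.png

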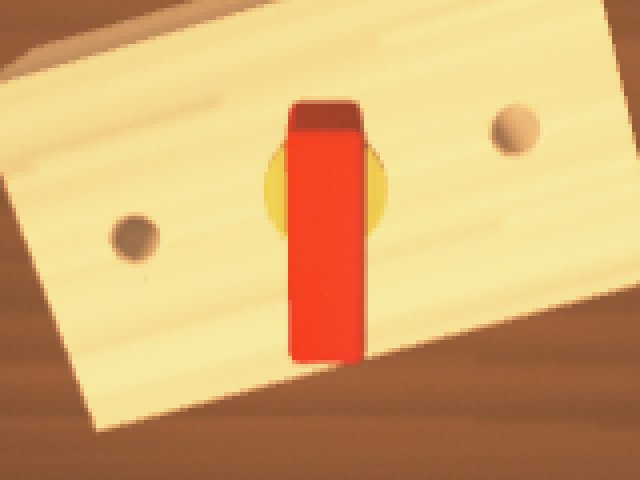

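The crop shows the bright top face centred on the collar and square to the tool. I'm descending to grip it.

Request:
{"api": "send_rows", "payload": {"newtons": 60, "steps": [[[1, 1, 30], 0, -1], [[1, 1, 55], 0, -1], [[1, 1, 70], 0, -1], [[1, 1, 80], 0, -1], [[1, 1, 82], 0, -1], [[1, 1, 82], 0, -1], [[1, 1, 82], 0, -1], [[1, 1, 82], 0, 0], [[1, 1, 82], 0, 0.5], [[1, 1, 82], 0, 1], [[1, 1, 82], 0, 1], [[1, 1, 82], 0, 1], [[1, 1, 82], 0, 1], [[1, 1, 82], 0, 1], [[1, 1, 82], 0, 1], [[1, 1, 82], 0, 1]]}}

```text
t: 3.7
ee_pos: [0.5508, 0.2127, 0.0707]
orientation: [0.0, -0.0, 1.0, 0.0]
contact_force: [0.2, 1.1, 1.5]
gripper_width: 0.0123
grasp_force: 61.9
```

Request:
{"api": "send_rows", "payload": {"steps": [[[0, 0, -6], 0, 1], [[0, 0, -14], 0, 1], [[0, 0, -24], 0, 1], [[0, 0, -36], 0, 1], [[0, 0, -50], 0, 1], [[0, 0, -65], 0, 1], [[0, 0, -80], 0, 1], [[0, 0, -95], 0, 1], [[0, 0, -105], 0, 1], [[0, 0, -105], 0, 1], [[0, 0, -105], 0, 1], [[0, 0, -105], 0, 1]]}}

```text
t: 4.7
ee_pos: [0.5502, 0.2124, 0.1747]
orientation: [-0.001, -0.0, 1.0, -0.0]
contact_force: [0.4, 0.2, -2.1]
gripper_width: 0.012
grasp_force: 61.5
```

Request:
{"api": "send_rows", "payload": {"steps": [[[3, -25, 0], 0, 1], [[6, -60, 0], -0.02, 1], [[10, -95, 0], -0.04, 1], [[14, -130, 0], -0.062, 1], [[18, -165, 0], -0.062, 1], [[22, -200, 0], -0.062, 1], [[26, -235, 0], -0.062, 1], [[30, -270, 0], -0.062, 1], [[34, -305, 0], -0.062, 1], [[38, -340, 0], -0.062, 1], [[42, -375, 0], -0.062, 1], [[46, -405, 0], -0.062, 1], [[50, -428, 0], -0.062, 1], [[50, -439, 0], -0.062, 1], [[50, -439, 0], -0.062, 1], [[50, -439, 0], -0.062, 1], [[50, -439, 0], -0.062, 1], [[50, -439, 0], -0.062, 1]]}}

```text
t: 6.2
ee_pos: [0.5009, -0.2251, 0.1751]
orientation: [-0.0, -0.032, 0.999, 0.0]
contact_force: [0.5, 0.4, -1.7]
gripper_width: 0.0121
grasp_force: 61.5
```

```bash
python3 w.py w3
```

```text
[ 0.50095437 -0.22516589  0.17522387] [-0.    -0.004 -0.001 -0.003  0.    -0.   ] [[-9.98e-01 -6.39e-02 -2.00e-04]
 [-6.39e-02  9.98e-01  4.00e-04]
 [ 2.00e-04  4.00e-04 -1.00e+00]]
1715.5 ((320.682373046875, 267.98919677734375), (78.40281677246094, 26.56808090209961), 89.09062194824219)
```

View pics/w3.png

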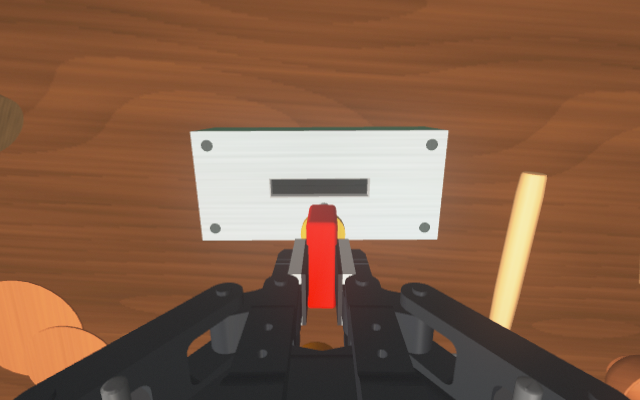

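The wrist view shows the slot level in the picture, from (270,179) to (369,196). The pin is upright in the jaws at column 322, with its tip just hidden behind the handle.

```bash
cat > slot.py <<'E'
from h import *
import pickle,sys
s=pickle.load(open(sys.argv[1]+".pkl","rb")); h=hsv(s)
w=((h[...,1]<45)&(h[...,2]>150))
m=np.zeros_like(w); y0,y1,x0,x1=map(int,sys.argv[2:6]); m[y0:y1,x0:x1]=~w[y0:y1,x0:x1]
c=blobs(m,100)[0]; x,y,W,H=cv2.boundingRect(c); print(x,y,W,H,cv2.minAreaRect(c))
b=np.array([[x,y],[x+W,y],[x+W,y+H],[x,y+H]])-.5
p=plane(s,b,.065); print(p.round(4).tolist(),"centre",p.mean(0), "len",np.linalg.norm(p[1]-p[0]),"wid",np.linalg.norm(p[3]-p[0]))
E
python3 slot.py w3 165 205 255 385
python3 - <<'E'
from h import *
import pickle
s=pickle.load(open("w3.pkl","rb"))
p=plane(s,[[191,131],[448,131],[438,240],[203,240]],.065); print(p.round(4).tolist(),p.mean(0))
print(plane(s,[[207,145],[432,144],[425,227],[215,228]],.065).mean(0))
E
python3 - <<'E'
from h import *
s=snap("top"); cv2.imwrite("pics/top3.png",cv2.resize(s["img"][170:310,370:570,::-1],None,fx=4,fy=4))
s=snap("scene"); cv2.imwrite("pics/scene3.png",cv2.resize(s["img"][90:210,150:310,::-1],None,fx=4,fy=4))
E
```

```text
270 179 98 17 ((318.5, 187.0), (16.0, 97.0), 90.0)
[[0.4943, -0.2717, 0.065], [0.4887, -0.1848, 0.065], [0.5043, -0.1831, 0.065], [0.51, -0.2714, 0.065]] centre [ 0.49931636 -0.22776191  0.065     ] len 0.08715961227273647 wid 0.01567815712384655
[[0.4572, -0.3392, 0.065], [0.4432, -0.1206, 0.065], [0.5432, -0.1126, 0.065], [0.5573, -0.3329, 0.065]] [ 0.50024206 -0.22631271  0.065     ]
[ 0.49969201 -0.22663412  0.065     ]
```

View pics/scene3.png

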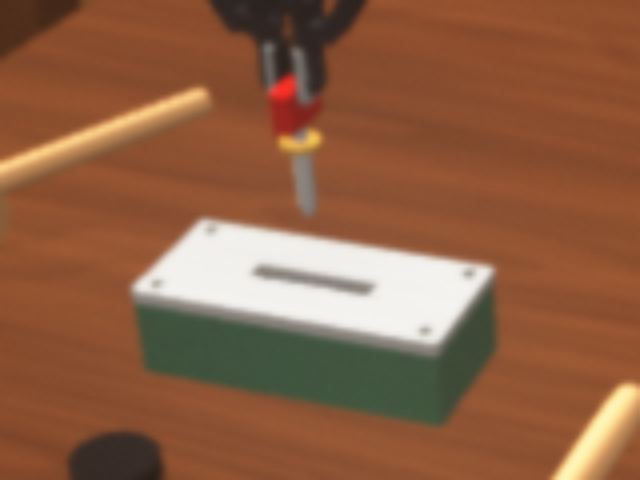

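```bash
python3 - <<'E'
from h import *
import pickle
for n,z,zt in (("w2",.065,.106),("w3",.1695,.2105)):
    s=pickle.load(open(n+".pkl","rb")); h=hsv(s)
    m=red(s)&(h[...,2]>200); c=blobs(m,80)[0]; x,y,W,H=cv2.boundingRect(c)
    b=np.array([[x,y],[x+W,y],[x+W,y+H],[x,y+H]])-.5; p=plane(s,b,zt); print(n,x,y,W,H,"handle top",p.mean(0),np.linalg.norm(p[3]-p[0]),np.linalg.norm(p[1]-p[0]))
    ye=(h[...,0]>18)&(h[...,0]<30)&(h[...,1]>(150 if n=="w2" else 120))&(h[...,2]>120); q=np.zeros_like(ye); q[y-20:y+H,x-15:x+W+15]=ye[y-20:y+H,x-15:x+W+15]
    for k in blobs(q,8): print("collar",cv2.boundingRect(k))
    pts=np.vstack([k[:,0] for k in blobs(q,8)]); (cx,cy),r=cv2.minEnclosingCircle(pts); print((cx,cy),r,plane(s,[cx,cy],z))
E
```

```text
w2 314 180 18 57 handle top [0.55097729 0.21330809 0.106     ] 0.042352138024702564 0.012425013255656803
collar (308, 184, 6, 22)
collar (334, 184, 5, 21)
(322.8666687011719, 194.0) 15.166435241699219 [[0.55115819 0.21376457 0.065     ]]
w3 307 229 28 79 handle top [ 0.50269218 -0.22543454  0.2105    ] 0.04010204493630165 0.01235800836943736
collar (337, 218, 8, 21)
collar (301, 220, 6, 19)
(322.5, 232.75) 21.9161319732666 [[ 0.50104651 -0.2244645   0.1695    ]]
```

Request:
{"api": "send_rows", "payload": {"steps": [[[1.6, -12, 10], 0, 1], [[1.6, -25, 25], 0, 1], [[1.6, -34, 35], 0, 1], [[1.6, -37.5, 40], 0, 1], [[1.6, -37.5, 40], 0, 1], [[1.6, -37.5, 40], 0, 1], [[1.6, -37.5, 40], 0, 1], [[1.6, -37.5, 40], 0, 1]]}}

```text
t: 7.02
ee_pos: [0.502, -0.264, 0.1363]
orientation: [0.001, -0.031, 1.0, -0.0]
contact_force: [1.0, -0.4, -1.3]
gripper_width: 0.0121
grasp_force: 61.5
```

```bash
python3 w.py w4; python3 - <<'E'
from h import *
s=snap("top"); a=cv2.resize(s["img"][205:295,400:540,::-1],None,fx=4,fy=4)
s=cv2.imread("pics/w4.png")[100:340,180:460]; s=cv2.resize(s,(560,480)); a=cv2.resize(a,(560,360))[:110] if 0 else a
cv2.imwrite("pics/w4c.png",s)
E
```

```text
[ 0.5019844  -0.26394362  0.13633636] [-0.    -0.001  0.003 -0.002 -0.001 -0.001] [[-9.98e-01 -6.26e-02  1.30e-03]
 [-6.26e-02  9.98e-01 -8.00e-04]
 [-1.30e-03 -8.00e-04 -1.00e+00]]
1450.5 ((320.6670227050781, 273.0211486816406), (68.30885314941406, 26.37763023376465), 89.09062194824219)
```

View pics/w4c.png

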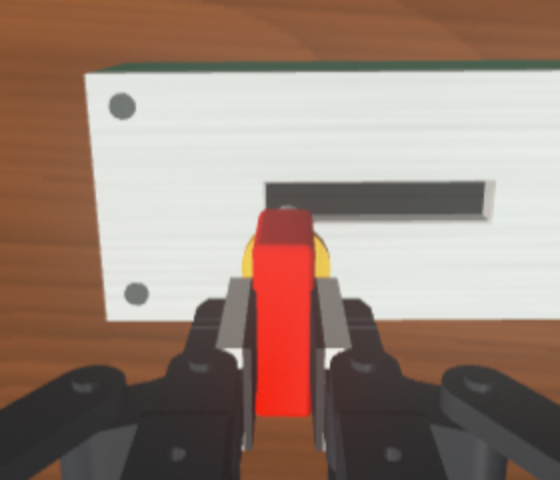

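```bash
python3 - <<'E'
from h import *
import pickle
s=pickle.load(open("w4.pkl","rb")); h=hsv(s)
for col in (350,370,390,410): 
    g=h[170:235,col,2].astype(int); print(col,[170+i for i in range(1,65) if abs(g[i]-g[i-1])>25], end=" ")
    d=np.diff(g); a,b=170+np.argmin(d)+.5,170+np.argmax(d)+.5; p=plane(s,[[col,a],[col,b]],.065); m=p.mean(0)
    e=np.array([-.0632,.998]);n=np.array([.998,.0632]); t=np.array([.50198,-.26394]); print(a,b,np.linalg.norm(p[1]-p[0]),"perp slot-TCP mm",1e3*(m[:2]-t)@n)
for row in (195,203):
    g=h[row,290:440,2].astype(int); print([ (290+i,g[i]-g[i-1]) for i in range(1,150) if abs(g[i]-g[i-1])>25])
p=plane(s,[[312,200],[427,200]],.065); print(p, [(x[:2]-t)@e*1e3 for x in p])
E
```

```text
350 [191, 192, 210, 211] 190.5 210.5 0.01624815434365231 perp slot-TCP mm -0.20214970603024757
370 [190, 191, 192, 207, 210, 211, 212] 190.5 206.5 0.012956111722464235 perp slot-TCP mm -1.84655770646641
390 [190, 191, 192, 207, 210, 211] 190.5 209.5 0.015436895434938699 perp slot-TCP mm -0.608618572717231
410 [190, 191, 207, 210, 211] 190.5 209.5 0.015449792840920915 perp slot-TCP mm -0.6053238322340876
[(313, np.int64(-101)), (422, np.int64(76)), (423, np.int64(28))]
[(312, np.int64(-26)), (313, np.int64(-100)), (320, np.int64(29)), (321, np.int64(28)), (421, np.int64(47)), (422, np.int64(63)), (427, np.int64(28))]
[[ 0.50176202 -0.27138443  0.065     ]
 [ 0.49612077 -0.18199701  0.065     ]] [np.float64(-7.415769820976093), np.float64(82.14940582638111)]
```

Request:
{"api": "send_rows", "payload": {"steps": [[[0.1, 1.5, 0], 0, 1], [[0.1, 1.5, 6], 0, 1], [[0.1, 1.5, 11], 0, 1], [[0.1, 1.5, 16], 0, 1], [[0.1, 1.5, 20], 0, 1], [[0.1, 1.5, 20], 0, 1], [[0.1, 1.5, 20], 0, 1], [[0.1, 1.5, 20], 0, 1]]}}

```text
t: 7.78
ee_pos: [0.5013, -0.2625, 0.1154]
orientation: [0.0, -0.031, 1.0, 0.0]
contact_force: [-0.9, -0.6, -0.9]
gripper_width: 0.0122
grasp_force: 61.5
```

Request:
{"api": "send_rows", "payload": {"steps": [[[0, 0, 4], 0, 1], [[0, 0, 8], 0, 1], [[0, 0, 12], 0, 1], [[0, 0, 15], 0, 1], [[0, 0, 17], 0, 1], [[0, 0, 17], 0, 1], [[0, 0, 17], 0, 1], [[0, 0, 17], 0, 1]]}}

```text
t: 8.45
ee_pos: [0.5012, -0.2624, 0.0982]
orientation: [-0.0, -0.031, 1.0, 0.0]
contact_force: [0.4, 0.7, -1.8]
gripper_width: 0.0122
grasp_force: 61.5
```

Request:
{"api": "send_rows", "payload": {"steps": [[[0, 0, 1], 0, 1], [[0, 0, 2], 0, 1], [[0, 0, 3], 0, 1], [[0, 0, 3], 0, 1], [[0, 0, 3], 0, 1], [[0, 0, 3], 0, 1]]}}

```text
t: 8.95
ee_pos: [0.5013, -0.2625, 0.0954]
orientation: [-0.0, -0.031, 1.0, -0.0]
contact_force: [0.7, -0.5, -0.9]
gripper_width: 0.012
grasp_force: 61.5
```

Request:
{"api": "send_rows", "payload": {"steps": [[[0, 0, 1], 0, 1], [[0, 0, 1.5], 0, 1], [[0, 0, 1.5], 0, 1], [[0, 0, 1.5], 0, 1], [[0, 0, 1.5], 0, 1]]}}

```text
t: 9.37
ee_pos: [0.5013, -0.2625, 0.0939]
orientation: [-0.0, -0.031, 1.0, 0.0]
contact_force: [-0.4, -0.4, -1.3]
gripper_width: 0.0122
grasp_force: 61.5
```

Request:
{"api": "send_rows", "payload": {"steps": [[[0, 0, 1], 0, 1], [[0, 0, 1.5], 0, 1], [[0, 0, 1.5], 0, 1], [[0, 0, 1.5], 0, 1], [[0, 0, 1.5], 0, 1]]}}

```text
t: 9.78
ee_pos: [0.5012, -0.2624, 0.0923]
orientation: [-0.0, -0.031, 1.0, 0.0]
contact_force: [-0.2, 0.1, -0.2]
gripper_width: 0.012
grasp_force: 61.5
```

Request:
{"api": "send_rows", "payload": {"steps": [[[0, 0, 1], 0, 1], [[0, 0, 1.5], 0, 1], [[0, 0, 1.5], 0, 1], [[0, 0, 1.5], 0, 1], [[0, 0, 1.5], 0, 1]]}}

```text
t: 10.2
ee_pos: [0.5013, -0.2623, 0.0909]
orientation: [0.0, -0.031, 1.0, 0.0]
contact_force: [0.6, 1.4, 0.2]
gripper_width: 0.0119
grasp_force: 61.6
```

Request:
{"api": "send_rows", "payload": {"steps": [[[0, 0, 1], 0, 1], [[0, 0, 1.5], 0, 1], [[0, 0, 1.5], 0, 1], [[0, 0, 1.5], 0, 1], [[0, 0, 1.5], 0, 1]]}}

```text
t: 10.62
ee_pos: [0.5013, -0.2623, 0.0894]
orientation: [-0.0, -0.031, 1.0, 0.0]
contact_force: [-0.9, 2.9, 0.1]
gripper_width: 0.012
grasp_force: 61.8
```

Request:
{"api": "send_rows", "payload": {"steps": [[[0, 0, 0], 0, 1]]}}

```text
t: 10.7
ee_pos: [0.5013, -0.2623, 0.0894]
orientation: [-0.0, -0.031, 1.0, 0.0]
contact_force: [-0.0, 2.6, 0.9]
gripper_width: 0.0116
grasp_force: 61.8
```

Request:
{"api": "send_rows", "payload": {"steps": [[[0, 0, 0], 0, 1]]}}

```text
t: 10.78
ee_pos: [0.5013, -0.2624, 0.0894]
orientation: [-0.0, -0.031, 1.0, 0.0]
contact_force: [-0.4, 1.8, 0.8]
gripper_width: 0.0122
grasp_force: 61.8
```

Request:
{"api": "send_rows", "payload": {"steps": [[[0, 0.7, 0], 0, 1], [[0, 1.5, 0], 0, 1], [[0, 1.5, 0], 0, 1], [[0, 1.5, 0], 0, 1], [[0, 1.5, 0], 0, 1]]}}

```text
t: 11.2
ee_pos: [0.5012, -0.2613, 0.0894]
orientation: [0.0, -0.031, 1.0, -0.0]
contact_force: [0.7, 0.1, -1.9]
gripper_width: 0.0122
grasp_force: 61.6
```

Request:
{"api": "send_rows", "payload": {"steps": [[[0, 0.7, 0], 0, 1], [[0, 1.5, 0], 0, 1], [[0, 1.5, 0], 0, 1], [[0, 1.5, 0], 0, 1], [[0, 1.5, 0], 0, 1]]}}

```text
t: 11.62
ee_pos: [0.5011, -0.2595, 0.0894]
orientation: [-0.0, -0.031, 1.0, 0.0]
contact_force: [-0.3, 0.3, -0.7]
gripper_width: 0.0122
grasp_force: 61.5
```

Request:
{"api": "send_rows", "payload": {"steps": [[[0, 0, 1.5], 0, 1], [[0, 0, 3], 0, 1], [[0, 0, 3], 0, 1], [[0, 0, 3], 0, 1], [[0, 0, 3], 0, 1]]}}

```text
t: 12.03
ee_pos: [0.5011, -0.2595, 0.0863]
orientation: [-0.0, -0.031, 1.0, 0.0]
contact_force: [-0.3, -0.2, -1.5]
gripper_width: 0.0122
grasp_force: 61.5
```

Request:
{"api": "send_rows", "payload": {"steps": [[[0, 0, 1], 0, 1], [[0, 0, 2], 0, 1], [[0, 0, 2], 0, 1], [[0, 0, 2], 0, 1], [[0, 0, 2], 0, 1]]}}

```text
t: 12.45
ee_pos: [0.5011, -0.2595, 0.0844]
orientation: [-0.0, -0.031, 1.0, 0.0]
contact_force: [0.3, -0.3, -0.4]
gripper_width: 0.0119
grasp_force: 61.5
```

Free motion 11 mm below the strip level, so the tip is in the hole. Continuing down gently.

Request:
{"api": "send_rows", "payload": {"steps": [[[0, 0, 1], 0, 1], [[0, 0, 2], 0, 1], [[0, 0, 3], 0, 1], [[0, 0, 4], 0, 1], [[0, 0, 4], 0, 1], [[0, 0, 4], 0, 1], [[0, 0, 4], 0, 1]]}}

```text
t: 13.03
ee_pos: [0.5011, -0.2595, 0.0804]
orientation: [-0.0, -0.031, 1.0, 0.0]
contact_force: [0.0, 0.0, -1.8]
gripper_width: 0.0121
grasp_force: 61.5
```

Request:
{"api": "send_rows", "payload": {"steps": [[[0, 0, 1], 0, 1], [[0, 0, 2], 0, 1], [[0, 0, 3], 0, 1], [[0, 0, 3], 0, 1], [[0, 0, 3], 0, 1], [[0, 0, 3], 0, 1]]}}

```text
t: 13.53
ee_pos: [0.5011, -0.2595, 0.0774]
orientation: [-0.0, -0.031, 1.0, 0.0]
contact_force: [-0.1, 0.8, -0.8]
gripper_width: 0.0121
grasp_force: 61.5
```

Request:
{"api": "send_rows", "payload": {"steps": [[[0, 0, 0.5], 0, 1], [[0, 0, 1], 0, 1], [[0, 0, 1], 0, 1], [[0, 0, 1], 0, 1]]}}

```text
t: 13.87
ee_pos: [0.5011, -0.2595, 0.0764]
orientation: [-0.0, -0.031, 1.0, 0.0]
contact_force: [0.5, 0.8, -1.0]
gripper_width: 0.0119
grasp_force: 61.5
```

Request:
{"api": "send_rows", "payload": {"steps": [[[0, 0, 0.4], 0, 1], [[0, 0, 0.7], 0, 1], [[0, 0, 0.7], 0, 1], [[0, 0, 0.7], 0, 1]]}}

```text
t: 14.2
ee_pos: [0.5012, -0.2595, 0.0758]
orientation: [0.0, -0.031, 1.0, -0.0]
contact_force: [-0.5, 0.3, -1.3]
gripper_width: 0.0121
grasp_force: 61.5
```

Request:
{"api": "send_rows", "payload": {"steps": [[[0, 0, 0.3], 0, 1], [[0, 0, 0.6], 0, 1], [[0, 0, 0.6], 0, 1], [[0, 0, 0.6], 0, 1]]}}

```text
t: 14.53
ee_pos: [0.5015, -0.2597, 0.0756]
orientation: [0.0, -0.031, 1.0, -0.0]
contact_force: [0.3, 0.4, 0.7]
gripper_width: 0.0117
grasp_force: 61.9
```

Request:
{"api": "send_rows", "payload": {"steps": [[[0, 0, 0.3], 0, 1], [[0, 0, 0.5], 0, 1], [[0, 0, 0.5], 0, 1], [[0, 0, 0.5], 0, 1]]}}

```text
t: 14.87
ee_pos: [0.5016, -0.2598, 0.0756]
orientation: [0.0, -0.031, 1.0, -0.0]
contact_force: [-1.1, 1.0, 4.7]
gripper_width: 0.0122
grasp_force: 62.3
```

Collar seated: z has stopped at 0.0756 and the force is up by about 6 N. Easing off and releasing.

Request:
{"api": "send_rows", "payload": {"newtons": 20, "steps": [[[0, 0, -0.5], 0, 1], [[0, 0, -0.5], 0, 1], [[0, 0, -0.5], 0, 0.6], [[0, 0, -0.5], 0, 0.4], [[0, 0, -0.5], 0, 0.2], [[0, 0, -0.5], 0, 0], [[0, 0, -0.5], 0, 0], [[0, 0, -0.5], 0, 0], [[0, 0, -0.5], 0, 0]]}}

```text
t: 15.62
ee_pos: [0.5011, -0.2594, 0.075]
orientation: [-0.0, -0.031, 1.0, 0.0]
contact_force: [-0.8, -0.1, 0.3]
gripper_width: 0.0425
grasp_force: 0.0
```

Request:
{"api": "send_rows", "payload": {"steps": [[[0, 0, -5], 0, 0], [[0, 0, -15], 0, 0], [[0, 0, -30], 0, 0], [[0, 0, -50], 0, 0], [[0, 0, -75], 0, 0], [[0, 0, -100], 0, 0], [[0, 0, -120], 0, 0], [[0, 0, -130], 0, 0], [[0, 0, -130], 0, 0], [[0, 0, -130], 0, 0]]}}

```text
t: 16.45
ee_pos: [0.5012, -0.2595, 0.2055]
orientation: [0.0, -0.031, 1.0, -0.0]
contact_force: [0.6, -0.2, -0.2]
gripper_width: 0.0427
grasp_force: 0.0
```

```bash
python3 w.py w5; python3 - <<'E'
from h import *
import pickle
s=snap("scene"); a=cv2.resize(s["img"][100:240,150:350,::-1],(800,560),interpolation=cv2.INTER_CUBIC)[:400]
w=cv2.imread("pics/w5.png"); w=cv2.resize(w,(320,200)); c=cv2.imread("pics/w5.png")[100:300,160:480]
cv2.imwrite("pics/final.png",np.vstack([cv2.resize(a,(600,300)),cv2.resize(c,(480,300)).copy() if 0 else cv2.resize(c,(600,300))]))
s=pickle.load(open("w5.pkl","rb"));h=hsv(s);c=blobs(red(s)&(h[...,2]>200),80)[0]; x,y,W,H=cv2.boundingRect(c); b=np.array([[x,y],[x+W,y],[x+W,y+H],[x,y+H]])-.5; p=plane(s,b,.111); print(p.mean(0),np.linalg.norm(p[3]-p[0]))
E
```

```text
[ 0.50060739 -0.25917529  0.2040986 ] [ 0.001  0.017  0.023 -0.002  0.002 -0.001] [[-9.981e-01 -6.220e-02 -1.300e-03]
 [-6.220e-02  9.981e-01  8.000e-04]
 [ 1.200e-03  9.000e-04 -1.000e+00]]Traceback (most recent call last):
  File "<stdin>", line 6, in <module>
IndexError: list index out of range
```

View pics/final.png

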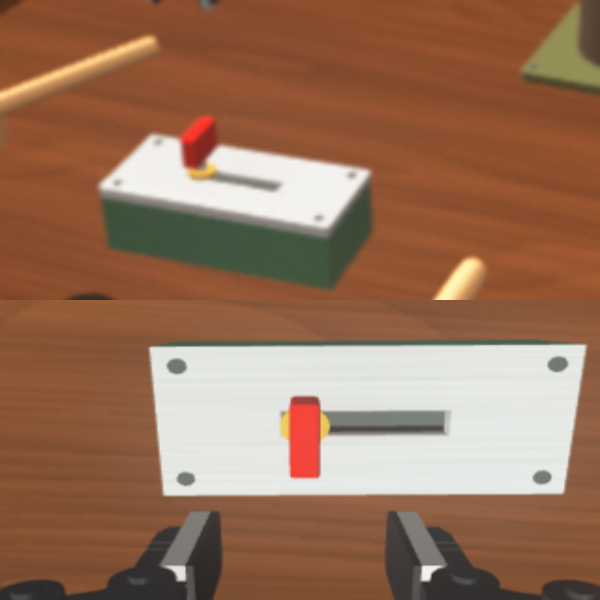

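The pin stands upright in the slot with its collar flat on the cover, and the gripper is clear. Handing in.

```bash
python3 -c "
from workcell import hand_in; print(hand_in())"
```

```text
the job is handed in; nothing more can be done
None
```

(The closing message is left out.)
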